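# Find the perished rubber pad with a sprung-pin gauge and lock its station out

## Robot

A 7-joint arm with a two-finger parallel gripper is mounted at the origin on the work surface. World frame = base frame: x ahead of the robot, y to its left, z up, the work surface at z = 0. Lengths are in m, angles in rad, forces in N, time in s.
With the tool pointing down it reaches from about 0.4 to 0.85 m from the base axis. Payload 4.4 kg.
Tool frame: the origin (TCP) lies at the very end of the fingers, on their centre line; the grasp point (between the pads) lies 19 mm behind it; x points along the fingers, y is the direction in which the jaws open and shut, and the axes are right-handed (so a half turn about x gives the same grasp; the last joint's range is limited). The gripper opens to 94 mm and grips with 3 to 60 N. Pads are 16 mm wide; open, the fingers measure 119 mm over their backs; the gripper's body (75 mm by 177 mm) begins 78 mm behind the grasp point.
Start: joints at [-1.408, 0.628, 0.038, 1.517, -0.027, 0.996, -0.02], TCP at [0.147, 0.633, 0.205] pointing down, gripper open.
Joint ranges: [-3.06, 3.06], [-0.37, 2.12], [-1.25, 1.32], [0.18, 2.47], [-1.1, 4.24], [0.23, 1.98], [-2.94, 2.94]. Speed limits (rad/s): [2.57, 2.57, 3.14, 3.14, 3.14, 3.14, 3.14].

## Interface

Orientations are given as a 3x3 rotation matrix whose columns are the frame's x, y, z axes.
In Python, from cell import state, get_image, finish_job gives the robot as it stands.
- The arm moves only by the tool move_arm, never from a script. Its argument "targets" is a list of rows, each an object with "xyz": the shift along the tool's x, y, z in m, a list of three; "twist": the turn about the tool's x in rad; "grip": the gripper command: -1 is shut, 1 is fully open, values between are in proportion. A call has 1 to 20 rows; each row is the pose to reach, as a shift and turn from the pose measured when the call began, along the tool's axes at that moment; what a row does not reach only later rows make up. A row lasts 1/12 s, in which the tool goes at most 41.7 mm and 7.16 degrees, less where a joint would pass 70% of its speed; a pose out of reach is approached as far as the arm can. A call with a gripper value outside its range is refused whole. The fingers move at their own pace and stop on an object; the grip force is fixed at half the most. Time passes only in rows, so rows that repeat a pose let the fingers close. It gives the time, the measured TCP pose, the force and the opening at its end, in the units of the state.
- state(): the state, without advancing time (a new reading comes with each control period).
- get_image(name): name is "side" or "top"; returns a dict with "color" (384x512x3 uint8, red, green, blue), "K" (3x3 intrinsics, pixels), "xyz" and "rotation" of the camera in the world. Camera axes: x right, y up, looking along -z (the intrinsics and any distortion apply to the point x, -y, -z); pixel columns grow to the right and rows downward; lengths in m; the calibration is good to about 2 mm. A picture is of the moment at which its call begins. There is no depth.
- finish_job(): hands the job in, once; it reports no verdict.
The state is a dict: "time": time; "joint_positions": joint angles; "joint_velocities": joint speeds; "joint_efforts": joint torques, N m; "ee_pos": TCP position; "tcp_rot": TCP orientation; "wrist_force": force on the tool from outside, world axes, zero at the start; "ft_torque": the same for the moment, N m; "grip_width": finger opening in m.
Only numpy, scipy, OpenCV 4.12 (cv2) and the standard library are available. Lean on these libraries where they do the work, as an engineer would, in place of code of your own. Each camera call takes 0.05 s, during which the arm holds its last target.

## Task

One of the three sealing stations has a perished rubber pad: with the yellow gauge held upright and its pin pushed steadily into the middle of a pad at about 10 N (never more than 15 N, on any pad), a sound pad gives only 2 to 3 mm, but the perished one about 10 mm. Find the perished pad this way, with the pin resting in it for at least half a second at that load, then put the gauge back in its stand, fully seated. After that push the perished station's lever all the way over, away from its pad; leave the other two levers and everything else on the bench alone.

Things in the scene. Friction and masses are not known exactly. Their poses are not given: they have to be found in the camera images.
- gauge: hand gauge, upright in its stand. Origin: centre of the underside of its black flange (40 mm diameter, 8 mm thick); z up. Yellow body 28 x 28 mm, square to x and y, from 8 to 82 mm above the origin (grip it at about 55); above it only an orange-ended rod to 96 mm. Below: steel nose 18 mm diameter down to -25 mm, then an 8 mm pin, round tip at -47 mm. 110 to 230 g.
- pin (a joint): how far the gauge's pin is pushed up into the gauge, m: 0 free, 0.010 at its stop. Its spring takes 2 N per mm, so 0.005 means 10 N. The orange-ended rod on top rises by as much.
- stand: fixed blue block 80 x 80 x 60 mm. Origin: centre of its underside, z up. Central round hole in its top, 24 mm diameter, 55 mm deep, 3 mm chamfer: the gauge's nose and pin hang in it and the flange rests on the top, the gauge's origin then 60 mm above this origin, at any yaw.
- bed: fixed aluminium plate 190 (x) x 410 (y) x 12 mm with three look-alike stations, their centres at y = -135, 0 and +135 mm. Origin: centre of its underside, z up, x from pads to levers (roughly away from the robot). Each station: white base 160 x 110 mm, top 42 mm above the origin; black pad ring, 60 mm diameter, at x = -45 mm, top at 60 mm; lever hinged at x = +55 mm, height 56 mm.
- pad_left (a point): centre of the top of the rubber pad of the left station (y = +135 mm on the bed) when not pressed: a sprung grey disc, 28 mm diameter, level with the black ring; the pin goes here
- pad_middle (a point): centre of the top of the rubber pad of the middle station (y = 0 mm on the bed) when not pressed: a sprung grey disc, 28 mm diameter, level with the black ring; the pin goes here
- pad_right (a point): centre of the top of the rubber pad of the right station (y = -135 mm on the bed) when not pressed: a sprung grey disc, 28 mm diameter, level with the black ring; the pin goes here
- pad_p (a joint): how far the grey centre of one of the three pads is pushed down, m: 0 level with its ring, 0.016 at most. Which station it belongs to is not told and changes each time (the same one as lever_p). Springy: a sound pad sinks 2 or 2.5 mm at 10 N, the perished one about 10 mm.
- lever_p (a joint): lock-out lever of the station that has pad_p (place not told), rad: 0 leaning towards the pad (in service), 1.0 leaning away, at its stop (locked out). 9 mm thick, turns about the bed's y; orange 22 mm ball 70 mm from the hinge: in the bed's frame at x = +21 mm, height 117 mm at 0; x = +89 mm at 1.0. Starts between 0 and 0.12, stays where left; about 2 N at the ball moves it.
- pad_q (a joint): how far the grey centre of one of the three pads is pushed down, m: 0 level with its ring, 0.016 at most. Which station it belongs to is not told and changes each time (the same one as lever_q). Springy: a sound pad sinks 2 or 2.5 mm at 10 N, the perished one about 10 mm.
- lever_q (a joint): lock-out lever of the station that has pad_q (place not told), rad: 0 leaning towards the pad (in service), 1.0 leaning away, at its stop (locked out). 9 mm thick, turns about the bed's y; orange 22 mm ball 70 mm from the hinge: in the bed's frame at x = +21 mm, height 117 mm at 0; x = +89 mm at 1.0. Starts between 0 and 0.12, stays where left; about 2 N at the ball moves it.
- pad_r (a joint): how far the grey centre of one of the three pads is pushed down, m: 0 level with its ring, 0.016 at most. Which station it belongs to is not told and changes each time (the same one as lever_r). Springy: a sound pad sinks 2 or 2.5 mm at 10 N, the perished one about 10 mm.
- lever_r (a joint): lock-out lever of the station that has pad_r (place not told), rad: 0 leaning towards the pad (in service), 1.0 leaning away, at its stop (locked out). 9 mm thick, turns about the bed's y; orange 22 mm ball 70 mm from the hinge: in the bed's frame at x = +21 mm, height 117 mm at 0; x = +89 mm at 1.0. Starts between 0 and 0.12, stays where left; about 2 N at the ball moves it.
- pot_1: bystander: specimen pot, 44 mm diameter, 72 mm tall, origin at its underside; leave alone
- pot_2: bystander: specimen pot, 44 mm diameter, 72 mm tall, origin at its underside; leave alone
- well_plate: bystander: orange well plate 86 x 127 x 14 mm, origin at its underside; leave alone
- marker: bystander: marker pen, 135 mm long, lying, origin at its underside; leave alone
- tape_roll: bystander: green tape roll, 70 mm diameter, 18 mm high, origin at its underside; leave alone
- spare_pad: bystander: spare rubber disc, 60 mm diameter, 18 mm high, origin at its underside; leave alone
- tip_box: bystander: tip box 90 x 120 x 60 mm, origin at its underside; leave alone
Not all that is in view belongs to the job. Leave any brown or green look-alike of the stand alone.

How it is judged:
On the way, in this order (a step that is already met when the one before it is completed fails the run):
1. the gauge's pin stands upright in the perished pad at 8 to 13 N (4 to 6.5 mm of its spring) (value of joint pin between 0.004 and 0.0065 m and value of joint pad_p above 0.006 m and angle between gauge's own z axis and vertical below 0.15 rad), for 0.3 s.
2. the gauge is back in its stand and let go, with the lever not yet thrown (horizontal distance between gauge and stand below 0.006 m and z of gauge in the frame of stand below 0.064 m and angle between gauge's own z axis and vertical below 0.08 rad and contact force between the fingers and gauge below 0.1 N and value of joint lever_p below 0.4 rad), for 0.2 s.
3. the perished station's lever is thrown (value of joint lever_p above 0.85 rad), for 0.2 s.
At the end, for the whole second after the job is handed in: The gauge stands released and at rest in its stand (within 6 mm of the hole's axis, flange within 4 mm of the top, tilt under 0.08 rad); the lever of the perished station is past 0.85 rad and still, and the other two are below 0.4 rad (horizontal distance between gauge and stand below 0.006 m and z of gauge in the frame of stand below 0.064 m and angle between gauge's own z axis and vertical below 0.08 rad and contact force between the fingers and gauge below 0.1 N and value of joint lever_p above 0.85 rad and velocity of joint lever_p below 0.05 rad/s and linear speed of gauge below 0.02 m/s and value of joint each of lever_q, lever_r below 0.4 rad); the robot touches nothing.
It fails at once if the gauge's pin pushed with more than 15 N (7.5 mm of its spring) (value of joint pin above 0.0075 m).
It fails at once if the lever of a sound station moved (past 0.4 rad) (value of joint any of lever_q, lever_r above 0.4 rad).
It fails at once if a bystander shifted by more than 30 mm or tipped (distance of any of pot_1, pot_2, well_plate, marker, tape_roll, spare_pad, tip_box from where it was at the start of the episode above 0.03 m or angle between any of pot_1, pot_2, well_plate, marker, tape_roll, spare_pad, tip_box's own z axis and vertical above 0.5 rad).
It also fails if it takes over 70 s, if anything falls off the work surface, if the arm or the gripper's body presses on something with over 40 N, if the wrist force passes 120 N, or if a joint passes its speed limit or range.

## Working session

There is one attempt and no reset: what is moved stays moved. The work goes in short steps, Python scripts to look and compute and a tool call to move; the robot and the scene stay as the last step left them, time stands still between calls to the robot, and variables do not carry over. Pictures are saved under pics/ and viewed, and the job is handed in when it is done.

Besides the shell and the picture viewer there is one more tool, called after "Emit:" by a JSON object that holds its "op" and its "data". move_arm: Moves the arm, as the interface text tells. Its arguments: {"type":"object","properties":{"targets":{"type":"array"}},"required":["targets"]}

```bash
ls; mkdir -p pics
cat > h.py <<'E'
import numpy as np, cv2
from cell import state,get_image,finish_job
def save(name,img,n): cv2.imwrite(f'pics/{n}.png',cv2.cvtColor(img,cv2.COLOR_RGB2BGR))
def ray(im,u,v):
    K=im['K'];d=np.array([(u-K[0,2])/K[0,0],-(v-K[1,2])/K[1,1],-1.]);d=np.array(im['rotation'])@d
    return np.array(im['xyz']),d
def onz(im,u,v,z):
    o,d=ray(im,u,v);return o+d*(z-o[2])/d[2]
def proj(im,p):
    c=np.array(im['rotation']).T@(np.array(p)-np.array(im['xyz']));K=im['K']
    return K[0,0]*c[0]/-c[2]+K[0,2],K[1,1]*-c[1]/-c[2]+K[1,2]
E
python3 - <<'E'
from h import *
s=state();print(s)
for n in('top','side'):
    im=get_image(n);print(n,{k:im[k] for k in im if k!='color'})
    save(n,im['color'],n+'0');np.save(n+'0.npy',im,allow_pickle=True)
E
```

```text
pics
{'time': 0.0, 'joint_positions': array([-1.40779181,  0.62932422,  0.0384566 ,  1.51838052, -0.02698743,
        0.99627923, -0.01998193]), 'joint_velocities': array([ 4.24308246e-04,  6.39462561e-05,  1.46099460e-03, -7.26791687e-04,
       -3.83175022e-04,  5.56552285e-04, -4.57049699e-04]), 'joint_efforts': array([-2.94975844e-04, -5.49736476e+01,  1.14319459e+00, -1.86639225e+01,
       -5.23350004e-02,  2.33192072e-02,  1.38839459e-04]), 'ee_pos': array([0.14726131, 0.6324094 , 0.20456459]), 'tcp_rot': array([[-3.82918650e-04,  2.26800553e-01,  9.73941149e-01],
       [-1.83334679e-03,  9.73939425e-01, -2.26800873e-01],
       [-9.99998246e-01, -1.87241817e-03,  4.28644976e-05]]), 'wrist_force': array([-0.40418788, -0.33772133, -0.01156682]), 'ft_torque': array([-0.02097876, -0.06467334,  0.00694699]), 'grip_width': 0.09388006315026176}
top {'K': array([[439.42093821,   0.        , 252.95102998],
       [  0.        , 439.42093821, 195.49951168],
       [  0.        ,   0.        ,   1.        ]]), 'xyz': array([0.38978917, 0.04213258, 1.41993201]), 'rotation': array([[-0.0087496 ,  0.9906929 , -0.13583454],
       [-0.99993143, -0.00761087,  0.00890025],
       [ 0.00778359,  0.1359031 ,  0.99069156]])}
side {'K': array([[347.43096371,   0.        , 255.6545489 ],
       [  0.        , 347.43096371, 197.42909029],
       [  0.        ,   0.        ,   1.        ]]), 'xyz': array([ 0.30764457, -0.65720139,  0.5611544 ]), 'rotation': array([[ 0.93097986,  0.19805733, -0.30667539],
       [-0.36496633,  0.52499953, -0.7688791 ],
       [ 0.0087223 ,  0.82773715,  0.56104825]])}
```

View pics/top0.png

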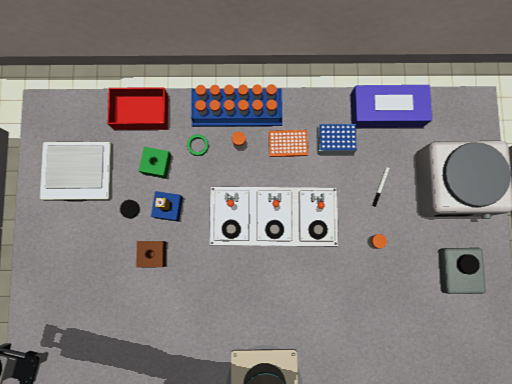

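View pics/side0.png

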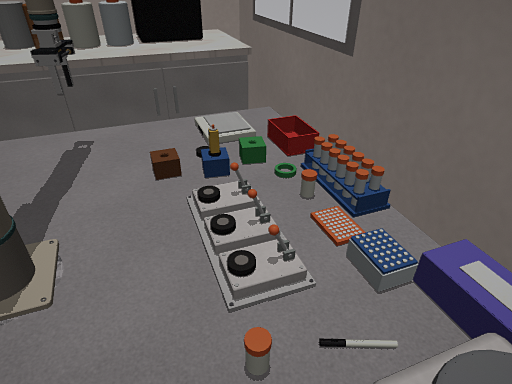

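The top view shows the blue stand with the gauge at (165,205), a brown look-alike at (151,253) and a green one at (154,161). The bed is at (274,216), its three pads are near y=229 and its levers near y=200. The blue block is the real stand: it has the right colour and holds the gauge. I'll confirm that in crops and measure.

Run:
```python
from h import *
im=np.load('top0.npy',allow_pickle=True).item();sd=np.load('side0.npy',allow_pickle=True).item()
a=im['color'][185:225,145:190];b=sd['color'][115:185,190:245]
c=im['color'][180:252,205:345]
save(0,cv2.resize(a,None,fx=8,fy=8,interpolation=cv2.INTER_CUBIC),'c1')
save(0,cv2.resize(b,None,fx=8,fy=8,interpolation=cv2.INTER_CUBIC),'c2')
save(0,cv2.resize(c,None,fx=5.5,fy=5.5,interpolation=cv2.INTER_CUBIC),'c3')
```

```text
(no output)
```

View pics/c1.png

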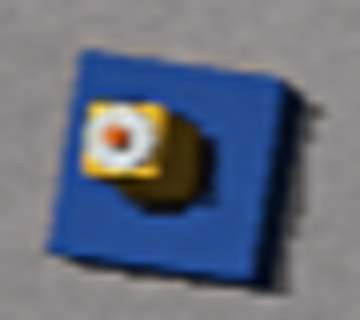

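View pics/c2.png

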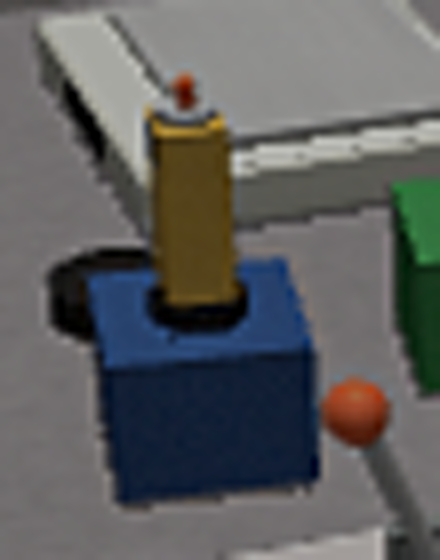

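View pics/c3.png

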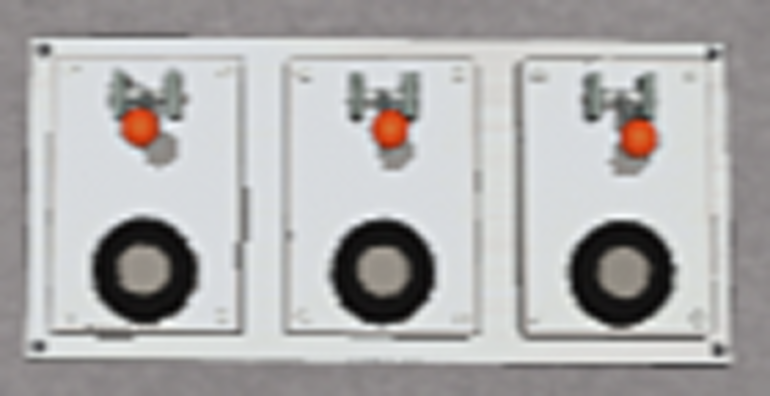

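The crops confirm it: the yellow gauge stands in the blue block, and the body looks nearly square to the image axes. Next I'll measure positions.

```bash
cat > meas.py <<'E'
from h import *
def comps(m,lo,hi):
    n,l,st,c=cv2.connectedComponentsWithStats(m.astype(np.uint8))
    return [(c[i],st[i]) for i in range(1,n) if lo<=st[i][4]<=hi],l
E
python3 - <<'E'
from meas import *
for nm in('top','side'):
    im=np.load(nm+'0.npy',allow_pickle=True).item();C=im['color'].astype(int);R,G,B=C[...,0],C[...,1],C[...,2]
    print(nm)
    dark=(C.max(2)<70)
    for c,s in comps(dark,60,2500)[0]:
        # filled contour centre
        print(' dark',c.round(1),s, 'z.06',onz(im,*c,.060).round(4))
    org=(R>170)&(G<120)&(B<80)
    for c,s in comps(org,3,600)[0]: print(' org',c.round(1),s[4],onz(im,*c,.117).round(4),onz(im,*c,.156).round(4))
    blue=(B>90)&(R<70)&(B-G>40)
    for c,s in comps(blue,150,2500)[0]:
        m=(comps(blue,150,2500)[1]); 
        print(' blue',c.round(1),s, onz(im,*c,.06).round(4))
    yel=(R>120)&(G>80)&(B<70)&(R-B>70)
    for c,s in comps(yel,10,2500)[0]: print(' yel',c.round(1),s,onz(im,*c,.142).round(4))
E
```

```text
top
 dark [129.3  96.5] [109  89  54  33 486] z.06 [0.9006 0.4248 0.06  ]
 dark [381.9 120. ] [351  88  79  41 641] z.06 [ 0.8176 -0.3859  0.06  ]
 dark [146.1 121.5] [109  91  60  39 407] z.06 [0.8172 0.3689 0.06  ]
 dark [240.1 125.6] [192 125  90   2 134] z.06 [0.8019 0.0689 0.06  ]
 dark [  2.5 168.1] [  0 128   8  99 517] z.06 [0.669  0.8149 0.06  ]
 dark [431.  189.5] [ 415  144   87   75 1179] z.06 [ 0.5911 -0.5292  0.06  ]
 dark [453.2 184.1] [443 148  39  59 209] z.06 [ 0.6077 -0.6005  0.06  ]
 dark [335.8 152.5] [318 151  37   4 140] z.06 [ 0.7119 -0.2339  0.06  ]
 dark [161.9 169. ] [140 152  32  27 160] z.06 [0.6626 0.3155 0.06  ]
 dark [176. 211.] [154 196  30  26 112] z.06 [0.5294 0.2693 0.06  ]
 dark [166.4 206.1] [158 199  14  13  87] z.06 [0.545  0.2992 0.06  ]
 dark [129.5 208.7] [120 200  20  19 288] z.06 [0.5378 0.4135 0.06  ]
 dark [230.8 228.8] [222 220  19  19 194] z.06 [0.4728 0.0993 0.06  ]
 dark [274.2 229.1] [266 220  18  19 192] z.06 [ 0.471  -0.0348  0.06  ]
 dark [317.3 229.3] [309 220  18  19 201] z.06 [ 0.4691 -0.1684  0.06  ]
 dark [164.5 253.6] [163 
[... 9318 characters left out ...]
 11   5  43] [0.8199 0.0127 0.142 ]
 yel [367.1 161.1] [362 158  11   6  34] [ 0.864 -0.029  0.142]
 yel [352.5 163.9] [347 162  12   5  47] [ 0.82   -0.0288  0.142 ]
 yel [377.4 168.8] [372 167  13   4  30] [ 0.8632 -0.0718  0.142 ]
 yel [362.4 171.7] [357 169  12   6  51] [ 0.8199 -0.0705  0.142 ]
 yel [309.  172.7] [302 170  15   7  76] [ 0.6957 -0.0293  0.142 ]
 yel [252.4 190.1] [250 189   6   3  10] [ 0.5406 -0.0532  0.142 ]
 yel [342.6 211.6] [335 206  17  14  25] [ 0.6836 -0.193   0.142 ]
 yel [328.4 229.5] [313 214  35  28  68] [ 0.6263 -0.2326  0.142 ]
 yel [361. 229.] [358 226   7   7  11] [ 0.6853 -0.2533  0.142 ]
 yel [257.5 339.6] [244 327  28  24 442] [ 0.4151 -0.3999  0.142 ]
```

Run:
```python
from meas import *
im=np.load('top0.npy',allow_pickle=True).item();C=im['color'].astype(int);R,G,B=C[...,0],C[...,1],C[...,2]
S=8
big=cv2.resize(im['color'][185:225,145:190],None,fx=S,fy=S,interpolation=cv2.INTER_CUBIC).astype(int)
def un(p): return (p[0]+.5)/S-.5+145,(p[1]+.5)/S-.5+185
r,g,b=big[...,0],big[...,1],big[...,2]
m=((b-r>60)&(b>110)).astype(np.uint8)   # lit top face
cs,_=cv2.findContours(m,0,2);h=cv2.convexHull(np.vstack([c for c in cs if len(c)>30]))
q=cv2.approxPolyDP(h,20,True)[:,0];rc=cv2.minAreaRect(h)
w=np.array([onz(im,*un(p),.06)[:2] for p in q]);print('stand corners',w.round(4).tolist(),'mean',w.mean(0).round(4))
print('rect ctr',onz(im,*un(rc[0]),.06).round(4),rc)
y=((r>150)&(b<110)&(g>100)|(r>190)).astype(np.uint8);y=y*(np.abs(r-g)<200)
roi=np.zeros_like(y);roi[90:195,70:180]=1;y=(y*roi).astype(np.uint8)
cs,_=cv2.findContours(y,0,2);c=max(cs,key=cv2.contourArea);rc=cv2.minAreaRect(c)
print('gauge top',rc,onz(im,*un(rc[0]),.142).round(4))
o=((r>150)&(g<140)&(b<110)).astype(np.uint8)*roi;M=cv2.moments(o,True);print('rod',onz(im,*un((M['m10']/M['m00'],M['m01']/M['m00'])),.156).round(4))
# pads: grey disc and ring by contour fit
big=cv2.resize(im['color'],None,fx=4,fy=4,interpolation=cv2.INTER_CUBIC)
gray=big.max(2)
for n,(u,v) in dict(left=(231,229),mid=(274,229),right=(317.5,229)).items():
    x0,y0=int(u*4-60),int(v*4-60);sub=gray[y0:y0+120,x0:x0+120]
    d=(sub<110).astype(np.uint8);cs,hi=cv2.findContours(d,cv2.RETR_CCOMP,2)
    for c,hh in zip(cs,hi[0]):
        if cv2.contourArea(c)>400:
            e=cv2.minEnclosingCircle(c);M=cv2.moments(c);p=(M['m10']/M['m00']+x0+.5)/4-.5,(M['m01']/M['m00']+y0+.5)/4-.5
            print(n,'inner' if hh[3]>=0 else 'outer',round(e[1]/4,2),onz(im,*p,.06).round(4))
```

```text
stand corners [[0.5926, 0.3351], [0.5802, 0.2589], [0.5048, 0.2706], [0.5163, 0.3478]] mean [0.5485 0.3031]
rect ctr [0.5482 0.3038 0.06  ] ((163.29000854492188, 164.47000122070312), (208.0308380126953, 206.19235229492188), 8.130102157592773)
gauge top ((122.499267578125, 139.01919555664062), (79.47970581054688, 72.25426483154297), 2.2025978565216064) [0.5481 0.303  0.142 ]
rod [0.5461 0.2981 0.156 ]
left outer 9.65 [0.4731 0.0992 0.06  ]
left inner 4.78 [0.4738 0.0998 0.06  ]
mid outer 9.59 [ 0.4711 -0.0348  0.06  ]
mid inner 4.67 [ 0.4721 -0.0348  0.06  ]
right outer 9.76 [ 0.4692 -0.169   0.06  ]
right inner 4.71 [ 0.4699 -0.1703  0.06  ]
```

Emit:
{"op": "move_arm", "data": {"targets": [{"xyz":[0,-0.231,0.465],"twist":-0.2,"grip":1},{"xyz":[0,-0.231,0.465],"twist":-0.2,"grip":1},{"xyz":[0,-0.231,0.465],"twist":-0.2,"grip":1},{"xyz":[0,-0.231,0.465],"twist":-0.2,"grip":1},{"xyz":[0,-0.231,0.465],"twist":-0.2,"grip":1},{"xyz":[0,-0.231,0.465],"twist":-0.2,"grip":1},{"xyz":[0,-0.231,0.465],"twist":-0.2,"grip":1},{"xyz":[0,-0.231,0.465],"twist":-0.2,"grip":1},{"xyz":[0,-0.231,0.465],"twist":-0.2,"grip":1},{"xyz":[0,-0.231,0.465],"twist":-0.2,"grip":1},{"xyz":[0,-0.231,0.465],"twist":-0.2,"grip":1},{"xyz":[0,-0.231,0.465],"twist":-0.2,"grip":1},{"xyz":[0,-0.231,0.465],"twist":-0.2,"grip":1},{"xyz":[0,-0.231,0.465],"twist":-0.2,"grip":1},{"xyz":[0,-0.231,0.465],"twist":-0.2,"grip":1},{"xyz":[0,-0.231,0.465],"twist":-0.2,"grip":1}]}}

```text
time: 1.43
ee_pos: [0.5464, 0.3032, 0.2046]
tcp_rot: [[-0.002, 0.027, 1.0], [-0.001, 1.0, -0.027], [-1.0, -0.001, -0.002]]
wrist_force: [0.3, -0.1, 0.4]
grip_width: 0.0941
```

```bash
cat > st.py <<'E'
from h import *
s=state();np.set_printoptions(precision=4,suppress=True)
print(s['time'],s['ee_pos'],'F',s['wrist_force'],'w',s['grip_width']);print(s['tcp_rot'],s['joint_positions'])
E
python3 st.py
python3 - <<'E'
from h import *
t=get_image('top');s=get_image('side')
save(0,cv2.resize(t['color'][150:270,90:250],None,fx=4,fy=4),'t1');save(0,cv2.resize(s['color'][80:200,150:310],None,fx=4,fy=4),'s1')
E
```

```text
1.4333 [0.5464 0.3032 0.2046] F [ 0.2628 -0.0737  0.4242] w 0.09412719268900799
[[-0.0021  0.0274  0.9996]
 [-0.0009  0.9996 -0.0274]
 [-1.     -0.001  -0.0021]] [-0.5455  0.5928 -0.0097  1.5898  0.0062  0.9613  0.9863]
```

View pics/s1.png

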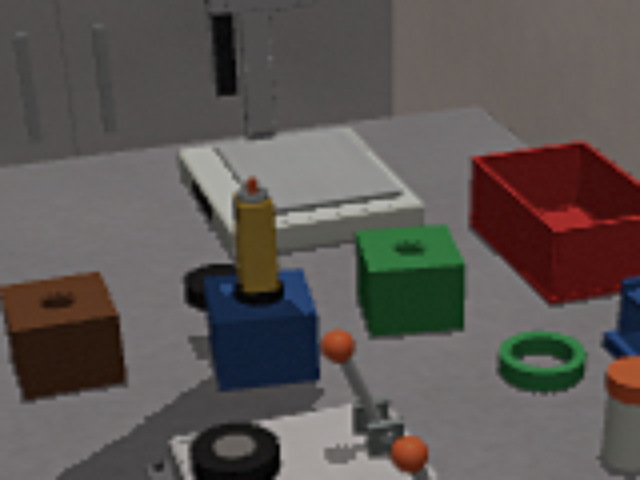

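The side view shows the open gripper above the gauge at (250,210) in the crop, clear of the blue stand. Next I descend and grip.

Emit:
{"op": "move_arm", "data": {"targets": [{"xyz":[0.04,0,0.001],"twist":0,"grip":1},{"xyz":[0.08,0,0.001],"twist":0,"grip":1},{"xyz":[0.108,-0.001,0.001],"twist":0,"grip":1},{"xyz":[0.108,-0.001,0.001],"twist":0,"grip":1},{"xyz":[0.108,-0.001,0.001],"twist":0,"grip":1},{"xyz":[0.108,-0.001,0.001],"twist":0,"grip":-1},{"xyz":[0.108,-0.001,0.001],"twist":0,"grip":-1},{"xyz":[0.108,-0.001,0.001],"twist":0,"grip":-1},{"xyz":[0.108,-0.001,0.001],"twist":0,"grip":-1},{"xyz":[0.108,-0.001,0.001],"twist":0,"grip":-1},{"xyz":[0.108,-0.001,0.001],"twist":0,"grip":-1},{"xyz":[0.108,-0.001,0.001],"twist":0,"grip":-1},{"xyz":[0.108,-0.001,0.001],"twist":0,"grip":-1}]}}

```text
time: 2.62
ee_pos: [0.5469, 0.3028, 0.097]
tcp_rot: [[-0.002, 0.026, 1.0], [-0.001, 1.0, -0.026], [-1.0, -0.001, -0.001]]
wrist_force: [-0.1, -0.4, -1.3]
grip_width: 0.0439
```

```bash
python3 st.py
python3 - <<'E'
from h import *
t=get_image('top');s=get_image('side')
save(0,cv2.resize(t['color'][150:270,90:250],None,fx=4,fy=4),'t2');save(0,cv2.resize(s['color'][80:200,150:310],None,fx=4,fy=4),'s2')
E
```

```text
2.6167 [0.5469 0.3028 0.097 ] F [-0.0885 -0.4438 -1.2887] w 0.04388832364841611
[[-0.0015  0.0258  0.9997]
 [-0.0008  0.9997 -0.0258]
 [-1.     -0.0009 -0.0015]] [-0.5434  0.7206 -0.0115  1.6859  0.0112  0.7369  0.9846]
```

View pics/s2.png

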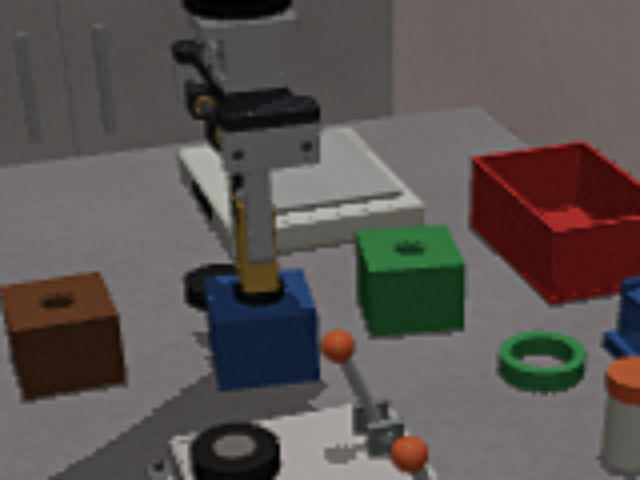

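The fingers straddle the gauge, centred on it at crop (257,230), but they are still closing. I'll keep closing.

Emit:
{"op": "move_arm", "data": {"targets": [{"xyz":[0,0,0],"twist":0,"grip":-1},{"xyz":[0,0,0],"twist":0,"grip":-1},{"xyz":[0,0,0],"twist":0,"grip":-1},{"xyz":[0,0,0],"twist":0,"grip":-1},{"xyz":[0,0,0],"twist":0,"grip":-1},{"xyz":[0,0,0],"twist":0,"grip":-1}]}}

```text
time: 3.22
ee_pos: [0.5469, 0.3027, 0.0968]
tcp_rot: [[-0.002, 0.026, 1.0], [-0.001, 1.0, -0.026], [-1.0, -0.001, -0.002]]
wrist_force: [0.3, 0.5, -0.8]
grip_width: 0.0281
```

```bash
python3 st.py
```

```text
3.2167 [0.5469 0.3027 0.0968] F [ 0.3278  0.4599 -0.7722] w 0.028089246641094846
[[-0.0018  0.0258  0.9997]
 [-0.001   0.9997 -0.0258]
 [-1.     -0.0011 -0.0018]] [-0.5434  0.721  -0.0115  1.6859  0.0112  0.7368  0.9846]
```

Emit:
{"op": "move_arm", "data": {"targets": [{"xyz":[-0.03,0,0],"twist":0,"grip":-1},{"xyz":[-0.07,0,0],"twist":0,"grip":-1},{"xyz":[-0.11,0,0],"twist":0,"grip":-1},{"xyz":[-0.14,0,0],"twist":0,"grip":-1},{"xyz":[-0.14,-0.03,-0.01],"twist":0,"grip":-1},{"xyz":[-0.14,-0.068,-0.023],"twist":0,"grip":-1},{"xyz":[-0.14,-0.105,-0.035],"twist":0,"grip":-1},{"xyz":[-0.14,-0.14,-0.047],"twist":0,"grip":-1},{"xyz":[-0.14,-0.175,-0.058],"twist":0,"grip":-1},{"xyz":[-0.14,-0.205,-0.068],"twist":0,"grip":-1},{"xyz":[-0.11,-0.205,-0.068],"twist":0,"grip":-1},{"xyz":[-0.08,-0.205,-0.068],"twist":0,"grip":-1},{"xyz":[-0.06,-0.205,-0.068],"twist":0,"grip":-1},{"xyz":[-0.06,-0.205,-0.068],"twist":0,"grip":-1},{"xyz":[-0.06,-0.205,-0.068],"twist":0,"grip":-1},{"xyz":[-0.06,-0.205,-0.068],"twist":0,"grip":-1}]}}

```text
time: 4.55
ee_pos: [0.4745, 0.0999, 0.158]
tcp_rot: [[-0.0, 0.026, 1.0], [-0.001, 1.0, -0.026], [-1.0, -0.001, -0.0]]
wrist_force: [-0.2, 0.4, -0.5]
grip_width: 0.0283
```

```bash
python3 st.py
python3 - <<'E'
from h import *
t=get_image('top');s=get_image('side')
save(0,cv2.resize(t['color'][170:260,190:310],None,fx=5,fy=5),'t3');save(0,cv2.resize(s['color'][100:220,160:290],None,fx=5,fy=5),'s3')
E
```

```text
4.55 [0.4745 0.0999 0.158 ] F [-0.1914  0.3626 -0.5253] w 0.028265035603573824
[[-0.0004  0.0256  0.9997]
 [-0.0006  0.9997 -0.0256]
 [-1.     -0.0006 -0.0004]] [-0.2676  0.4646  0.0024  2.0188 -0.001   0.6587  1.2806]
```

View pics/s3.png

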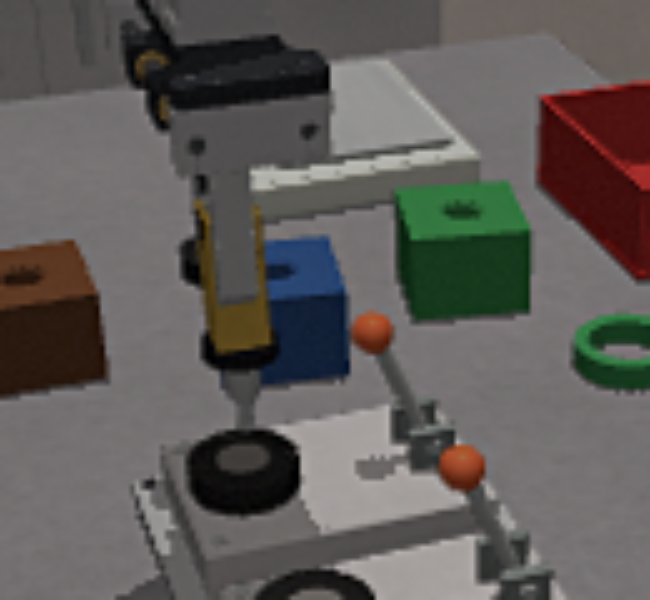

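The pin hangs above the left pad, with its tip at about (245,425) in the crop and the disc at (243,460). Now a first light press, about 5 mm past nominal contact.

Emit:
{"op": "move_arm", "data": {"targets": [{"xyz":[0.008,0,0],"twist":0,"grip":-1},{"xyz":[0.012,0,0],"twist":0,"grip":-1},{"xyz":[0.014,0,0],"twist":0,"grip":-1},{"xyz":[0.016,0,0],"twist":0,"grip":-1},{"xyz":[0.018,0,0],"twist":0,"grip":-1},{"xyz":[0.019,0,0],"twist":0,"grip":-1},{"xyz":[0.019,0,0],"twist":0,"grip":-1},{"xyz":[0.019,0,0],"twist":0,"grip":-1},{"xyz":[0.019,0,0],"twist":0,"grip":-1},{"xyz":[0.019,0,0],"twist":0,"grip":-1}]}}

```text
time: 5.48
ee_pos: [0.4748, 0.1, 0.1396]
tcp_rot: [[0.001, 0.026, 1.0], [-0.0, 1.0, -0.026], [-1.0, -0.0, 0.001]]
wrist_force: [-0.4, -0.4, 2.6]
grip_width: 0.0279
```

```bash
python3 st.py
```

```text
5.4833 [0.4748 0.1    0.1396] F [-0.4284 -0.418   2.6044] w 0.027850257004136125
[[ 0.0009  0.0255  0.9997]
 [-0.0003  0.9997 -0.0255]
 [-1.     -0.0003  0.0009]] [-0.267   0.4939  0.0017  2.0373 -0.0005  0.6096  1.2801]
```

Emit:
{"op": "move_arm", "data": {"targets": [{"xyz":[0.001,0,0],"twist":0,"grip":-1},{"xyz":[0.002,0,0],"twist":0,"grip":-1},{"xyz":[0.003,0,0],"twist":0,"grip":-1},{"xyz":[0.003,0,0],"twist":0,"grip":-1},{"xyz":[0.003,0,0],"twist":0,"grip":-1},{"xyz":[0.003,0,0],"twist":0,"grip":-1},{"xyz":[0.003,0,0],"twist":0,"grip":-1},{"xyz":[0.003,0,0],"twist":0,"grip":-1}]}}

```text
time: 6.15
ee_pos: [0.4749, 0.1, 0.1369]
tcp_rot: [[0.001, 0.026, 1.0], [-0.0, 1.0, -0.026], [-1.0, -0.0, 0.001]]
wrist_force: [-1.2, 0.2, 5.7]
grip_width: 0.0276
```

```bash
python3 st.py
```

```text
6.15 [0.4749 0.1    0.1369] F [-1.2045  0.195   5.6943] w 0.02764879570347294
[[ 0.0011  0.0256  0.9997]
 [-0.0002  0.9997 -0.0256]
 [-1.     -0.0002  0.0011]] [-0.2669  0.4985  0.0015  2.0399 -0.0004  0.6022  1.28  ]
```

Emit:
{"op": "move_arm", "data": {"targets": [{"xyz":[0.001,0,0],"twist":0,"grip":-1},{"xyz":[0.002,0,0],"twist":0,"grip":-1},{"xyz":[0.002,0,0],"twist":0,"grip":-1},{"xyz":[0.002,0,0],"twist":0,"grip":-1},{"xyz":[0.002,0,0],"twist":0,"grip":-1},{"xyz":[0.002,0,0],"twist":0,"grip":-1}]}}

```text
time: 6.65
ee_pos: [0.4749, 0.1, 0.1352]
tcp_rot: [[0.001, 0.026, 1.0], [-0.0, 1.0, -0.026], [-1.0, -0.0, 0.001]]
wrist_force: [-2.5, -0.2, 7.6]
grip_width: 0.0279
```

```bash
python3 st.py;  python3 - <<'E'
from h import *
s=get_image('side');save(0,cv2.resize(s['color'][100:220,160:290],None,fx=5,fy=5,interpolation=cv2.INTER_CUBIC),'s4')
E
python3 st.py
```

```text
6.65 [0.4749 0.1    0.1352] F [-2.5315 -0.2368  7.6384] w 0.02786893908548024
[[ 0.0012  0.0257  0.9997]
 [-0.0002  0.9997 -0.0257]
 [-1.     -0.0001  0.0012]] [-0.2668  0.5011  0.0015  2.0415 -0.0004  0.5979  1.2799]
6.7 [0.4749 0.1    0.1353] F [-2.5496 -0.606   7.743 ] w 0.027452995539540746
[[ 0.0012  0.0256  0.9997]
 [-0.0002  0.9997 -0.0256]
 [-1.     -0.0002  0.0012]] [-0.2669  0.5011  0.0015  2.0415 -0.0004  0.5979  1.2799]
```

View pics/s4.png

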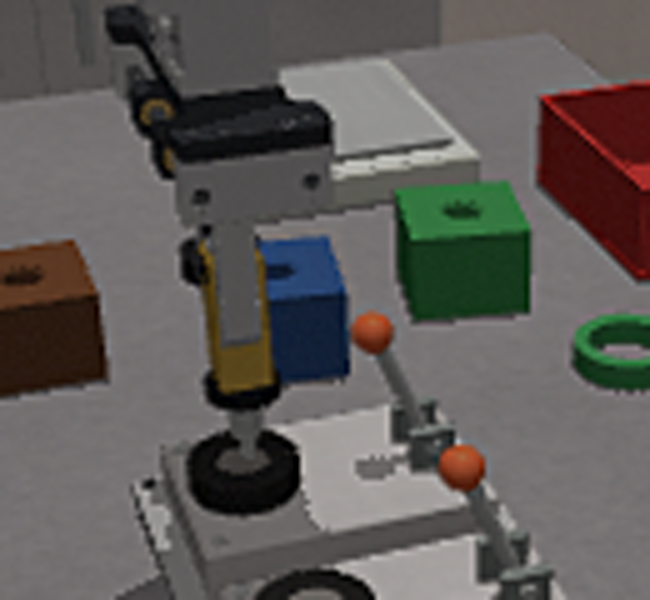

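The left pad took about 8.7 N at 1.16 N/mm with no visible sinking. That fits a sound pad with a little grip compliance; a perished one would give about 0.67 N/mm. Now the middle pad.

Emit:
{"op": "move_arm", "data": {"targets": [{"xyz":[-0.015,0,0],"twist":0,"grip":-1},{"xyz":[-0.03,0,0],"twist":0,"grip":-1},{"xyz":[-0.03,-0.03,0],"twist":0,"grip":-1},{"xyz":[-0.03,-0.07,0.001],"twist":0,"grip":-1},{"xyz":[-0.03,-0.105,0.001],"twist":0,"grip":-1},{"xyz":[-0.03,-0.135,0.001],"twist":0,"grip":-1},{"xyz":[-0.02,-0.135,0.001],"twist":0,"grip":-1},{"xyz":[-0.014,-0.135,0.001],"twist":0,"grip":-1},{"xyz":[-0.014,-0.135,0.001],"twist":0,"grip":-1},{"xyz":[-0.014,-0.135,0.001],"twist":0,"grip":-1},{"xyz":[-0.014,-0.135,0.001],"twist":0,"grip":-1}]}}

```text
time: 7.62
ee_pos: [0.4726, -0.0336, 0.1492]
tcp_rot: [[0.001, 0.023, 1.0], [0.0, 1.0, -0.023], [-1.0, 0.0, 0.001]]
wrist_force: [0.4, 0.1, -1.8]
grip_width: 0.0279
```

```bash
python3 st.py;  python3 - <<'E'
from h import *
s=get_image('side');save(0,cv2.resize(s['color'][120:250,170:300],None,fx=4.5,fy=4.5,interpolation=cv2.INTER_CUBIC),'s5')
E
python3 st.py
```

```text
7.6167 [ 0.4726 -0.0336  0.1492] F [ 0.4342  0.0653 -1.8235] w 0.02785234832026971
[[ 0.0011  0.0232  0.9997]
 [ 0.0004  0.9997 -0.0232]
 [-1.      0.0004  0.0011]] [ 0.0126  0.4647 -0.0009  2.0572  0.      0.6185  1.5593]
7.6667 [ 0.4727 -0.0336  0.1494] F [ 0.5222 -0.4263 -2.1565] w 0.027583803266591187
[[ 0.0016  0.0232  0.9997]
 [ 0.0003  0.9997 -0.0232]
 [-1.      0.0003  0.0016]] [ 0.0126  0.4644 -0.0008  2.057   0.0001  0.6185  1.5594]
```

View pics/s5.png

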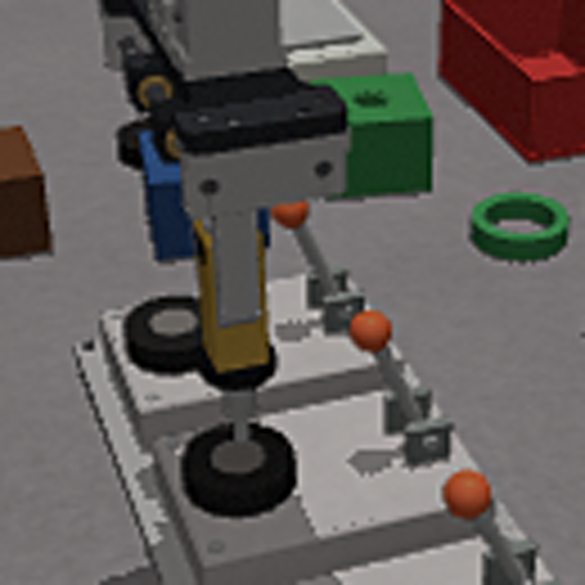

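The pin is centred above the middle disc, with its tip at (240,438) in the crop. The baseline is about -2.0 N, so the left pad actually took about 9.7 N. Pressing the middle pad now.

Emit:
{"op": "move_arm", "data": {"targets": [{"xyz":[0.004,0,0],"twist":0,"grip":-1},{"xyz":[0.006,0,0],"twist":0,"grip":-1},{"xyz":[0.008,0,0],"twist":0,"grip":-1},{"xyz":[0.01,0,0],"twist":0,"grip":-1},{"xyz":[0.011,0,0],"twist":0,"grip":-1},{"xyz":[0.011,0,0],"twist":0,"grip":-1},{"xyz":[0.011,0,0],"twist":0,"grip":-1},{"xyz":[0.011,0,0],"twist":0,"grip":-1}]}}

```text
time: 8.33
ee_pos: [0.4729, -0.0333, 0.1385]
tcp_rot: [[0.002, 0.023, 1.0], [0.001, 1.0, -0.023], [-1.0, 0.001, 0.002]]
wrist_force: [-0.3, 2.5, 1.1]
grip_width: 0.0277
```

```bash
python3 st.py
```

```text
8.3333 [ 0.4729 -0.0333  0.1385] F [-0.2544  2.541   1.1128] w 0.027733668312309556
[[ 0.002   0.0231  0.9997]
 [ 0.0007  0.9997 -0.0231]
 [-1.      0.0007  0.002 ]] [ 0.0129  0.4825 -0.0017  2.0675  0.0001  0.5896  1.5589]
```

Emit:
{"op": "move_arm", "data": {"targets": [{"xyz":[0.001,0,0],"twist":0,"grip":-1},{"xyz":[0.002,0,0],"twist":0,"grip":-1},{"xyz":[0.003,0,0],"twist":0,"grip":-1},{"xyz":[0.004,0,0],"twist":0,"grip":-1},{"xyz":[0.004,0,0],"twist":0,"grip":-1},{"xyz":[0.004,0,0],"twist":0,"grip":-1},{"xyz":[0.004,0,0],"twist":0,"grip":-1},{"xyz":[0.004,0,0],"twist":0,"grip":-1}]}}

```text
time: 9.0
ee_pos: [0.473, -0.0333, 0.1346]
tcp_rot: [[0.002, 0.023, 1.0], [0.001, 1.0, -0.023], [-1.0, 0.001, 0.002]]
wrist_force: [-0.8, 1.8, 2.5]
grip_width: 0.028
```

```bash
python3 st.py
```

```text
9.0 [ 0.473  -0.0333  0.1346] F [-0.8454  1.8081  2.5041] w 0.028021396106253142
[[ 0.0022  0.023   0.9997]
 [ 0.0007  0.9997 -0.023 ]
 [-1.      0.0007  0.0021]] [ 0.0129  0.4892 -0.0018  2.0711  0.0002  0.5792  1.5589]
```

Emit:
{"op": "move_arm", "data": {"targets": [{"xyz":[0.001,0,0],"twist":0,"grip":-1},{"xyz":[0.002,0,0],"twist":0,"grip":-1},{"xyz":[0.003,0,0],"twist":0,"grip":-1},{"xyz":[0.004,0,0],"twist":0,"grip":-1},{"xyz":[0.005,0,0],"twist":0,"grip":-1},{"xyz":[0.005,0,0],"twist":0,"grip":-1},{"xyz":[0.005,0,0],"twist":0,"grip":-1},{"xyz":[0.005,0,0],"twist":0,"grip":-1},{"xyz":[0.005,0,0],"twist":0,"grip":-1}]}}

```text
time: 9.75
ee_pos: [0.4731, -0.0333, 0.1298]
tcp_rot: [[0.002, 0.023, 1.0], [0.001, 1.0, -0.023], [-1.0, 0.001, 0.002]]
wrist_force: [-0.8, 2.1, 6.5]
grip_width: 0.0281
```

```bash
python3 st.py
```

```text
9.75 [ 0.4731 -0.0333  0.1298] F [-0.8239  2.1005  6.5234] w 0.02808957405002405
[[ 0.0023  0.0231  0.9997]
 [ 0.0007  0.9997 -0.0231]
 [-1.      0.0008  0.0023]] [ 0.013   0.4975 -0.002   2.0755  0.0004  0.5662  1.5587]
```

Emit:
{"op": "move_arm", "data": {"targets": [{"xyz":[0.001,0,0],"twist":0,"grip":-1},{"xyz":[0.002,0,0],"twist":0,"grip":-1},{"xyz":[0.0025,0,0],"twist":0,"grip":-1},{"xyz":[0.0025,0,0],"twist":0,"grip":-1},{"xyz":[0.0025,0,0],"twist":0,"grip":-1},{"xyz":[0.0025,0,0],"twist":0,"grip":-1},{"xyz":[0.0025,0,0],"twist":0,"grip":-1},{"xyz":[0.0025,0,0],"twist":0,"grip":-1}]}}

```text
time: 10.42
ee_pos: [0.4731, -0.0333, 0.1276]
tcp_rot: [[0.003, 0.023, 1.0], [0.001, 1.0, -0.023], [-1.0, 0.001, 0.002]]
wrist_force: [-1.3, 2.4, 7.8]
grip_width: 0.0276
```

```bash
python3 st.py;  python3 - <<'E'
from h import *
s=get_image('side');save(0,cv2.resize(s['color'][120:250,170:300],None,fx=4.5,fy=4.5,interpolation=cv2.INTER_CUBIC),'s6')
E
python3 st.py
```

```text
10.4167 [ 0.4731 -0.0333  0.1276] F [-1.2744  2.3541  7.7646] w 0.02762174536693835
[[ 0.0025  0.023   0.9997]
 [ 0.0007  0.9997 -0.023 ]
 [-1.      0.0008  0.0025]] [ 0.013   0.5013 -0.002   2.0776  0.0005  0.5602  1.5586]
10.4667 [ 0.4731 -0.0332  0.1275] F [-1.471   2.1088  7.4463] w 0.02794596158941771
[[ 0.0025  0.023   0.9997]
 [ 0.0007  0.9997 -0.023 ]
 [-1.      0.0008  0.0024]] [ 0.013   0.5013 -0.0021  2.0776  0.0005  0.5602  1.5586]
```

View pics/s6.png

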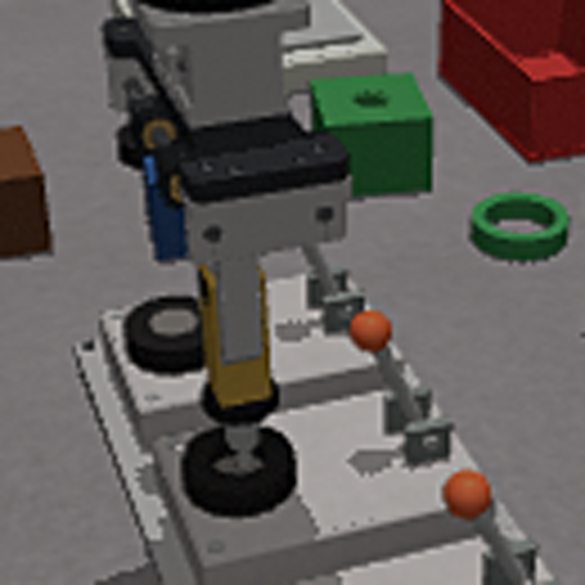

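The disc is visibly sunk inside the ring at (240,463) in the crop, and the gauge hasn't slipped in the fingers. The load is about 9.6 N over 15 mm of travel, which fits the perished pad. I'll hold it at about 10 N.

Emit:
{"op": "move_arm", "data": {"targets": [{"xyz":[0.0008,0,0],"twist":0,"grip":-1},{"xyz":[0.0008,0,0],"twist":0,"grip":-1},{"xyz":[0.0008,0,0],"twist":0,"grip":-1},{"xyz":[0.0008,0,0],"twist":0,"grip":-1},{"xyz":[0.0008,0,0],"twist":0,"grip":-1},{"xyz":[0.0008,0,0],"twist":0,"grip":-1},{"xyz":[0.0008,0,0],"twist":0,"grip":-1},{"xyz":[0.0008,0,0],"twist":0,"grip":-1},{"xyz":[0.0008,0,0],"twist":0,"grip":-1},{"xyz":[0.0008,0,0],"twist":0,"grip":-1}]}}

```text
time: 11.3
ee_pos: [0.4731, -0.0332, 0.127]
tcp_rot: [[0.003, 0.023, 1.0], [0.001, 1.0, -0.023], [-1.0, 0.001, 0.003]]
wrist_force: [-1.9, 0.7, 7.8]
grip_width: 0.0279
```

```bash
python3 st.py
```

```text
11.3 [ 0.4731 -0.0332  0.127 ] F [-1.8939  0.6887  7.8331] w 0.027944673244357388
[[ 0.0025  0.0231  0.9997]
 [ 0.0007  0.9997 -0.0231]
 [-1.      0.0008  0.0025]] [ 0.013   0.5021 -0.0021  2.0782  0.0005  0.5588  1.5586]
```

Emit:
{"op": "move_arm", "data": {"targets": [{"xyz":[-0.01,0,0],"twist":0,"grip":-1},{"xyz":[-0.045,0,0],"twist":0,"grip":-1},{"xyz":[-0.08,0,0],"twist":0,"grip":-1},{"xyz":[-0.113,0,0],"twist":0,"grip":-1},{"xyz":[-0.113,0.03,0.006],"twist":0,"grip":-1},{"xyz":[-0.113,0.07,0.014],"twist":0,"grip":-1},{"xyz":[-0.113,0.11,0.022],"twist":0,"grip":-1},{"xyz":[-0.113,0.15,0.03],"twist":0,"grip":-1},{"xyz":[-0.113,0.19,0.038],"twist":0,"grip":-1},{"xyz":[-0.113,0.23,0.046],"twist":0,"grip":-1},{"xyz":[-0.113,0.265,0.053],"twist":0,"grip":-1},{"xyz":[-0.113,0.3,0.06],"twist":0,"grip":-1},{"xyz":[-0.113,0.325,0.064],"twist":0,"grip":-1},{"xyz":[-0.113,0.3375,0.066],"twist":0,"grip":-1},{"xyz":[-0.113,0.3375,0.066],"twist":0,"grip":-1},{"xyz":[-0.113,0.3375,0.066],"twist":0,"grip":-1},{"xyz":[-0.113,0.3375,0.066],"twist":0,"grip":-1},{"xyz":[-0.113,0.3375,0.066],"twist":0,"grip":-1}]}}

```text
time: 12.8
ee_pos: [0.547, 0.2995, 0.2405]
tcp_rot: [[0.003, 0.026, 1.0], [-0.001, 1.0, -0.026], [-1.0, -0.001, 0.003]]
wrist_force: [1.2, 0.3, -2.7]
grip_width: 0.0279
```

```bash
python3 st.py;  python3 - <<'E'
from h import *
s=get_image('side');save(0,cv2.resize(s['color'][60:190,150:280],None,fx=4.5,fy=4.5,interpolation=cv2.INTER_CUBIC),'s7')
E
```

```text
12.8 [0.547  0.2995 0.2405] F [ 1.1824  0.3073 -2.7051] w 0.0279151986360626
[[ 0.0025  0.0264  0.9996]
 [-0.0012  0.9997 -0.0264]
 [-1.     -0.0012  0.0026]] [-0.5203  0.5539 -0.0441  1.5533  0.0298  1.0335  0.9714]
```

View pics/s7.png

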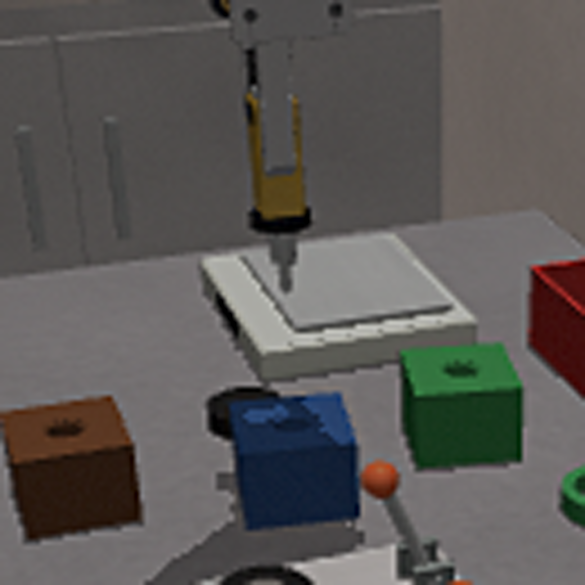

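The gauge hangs upright above the stand, with its tip at (287,290) in the crop and the hole at (293,420). I'll correct y by 3 mm and come down to just above the hole.

Emit:
{"op": "move_arm", "data": {"targets": [{"xyz":[0.0,0.003,0],"twist":0,"grip":-1},{"xyz":[0.035,0.003,0],"twist":0,"grip":-1},{"xyz":[0.07,0.003,0],"twist":0,"grip":-1},{"xyz":[0.09,0.003,0],"twist":0,"grip":-1},{"xyz":[0.09,0.003,0],"twist":0,"grip":-1},{"xyz":[0.09,0.003,0],"twist":0,"grip":-1},{"xyz":[0.09,0.003,0],"twist":0,"grip":-1}]}}

```text
time: 13.43
ee_pos: [0.5486, 0.3032, 0.1523]
tcp_rot: [[0.005, 0.027, 1.0], [0.001, 1.0, -0.027], [-1.0, 0.001, 0.005]]
wrist_force: [-0.2, 0.4, -2.1]
grip_width: 0.0282
```

```bash
python3 st.py;  python3 - <<'E'
from h import *
s=get_image('side');save(0,cv2.resize(s['color'][100:190,180:280],None,fx=6,fy=6,interpolation=cv2.INTER_CUBIC),'s8')
E
```

```text
13.4333 [0.5486 0.3032 0.1523] F [-0.2154  0.3515 -2.1155] w 0.0281582979474918
[[ 0.0053  0.0267  0.9996]
 [ 0.0008  0.9996 -0.0267]
 [-1.      0.0009  0.0053]] [-0.5244  0.6498 -0.0434  1.6449  0.0381  0.8428  0.9599]
```

View pics/s8.png

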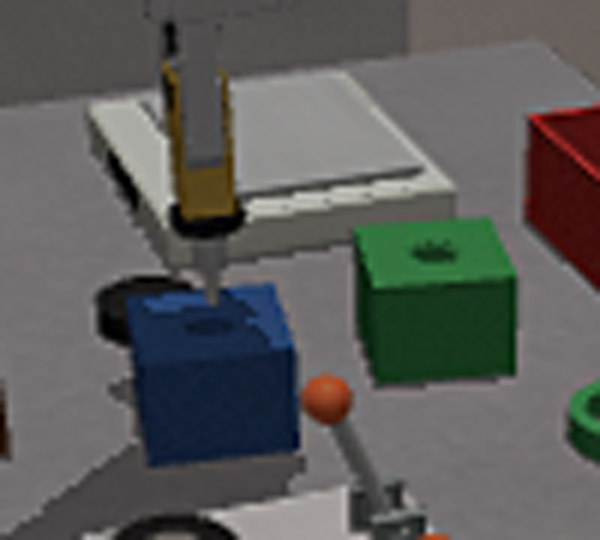

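The tip is lined up over the hole at (208,322) in the crop, about 2 mm too far in +x. I'll correct that while inserting.

Emit:
{"op": "move_arm", "data": {"targets": [{"xyz":[0.0,0,-0.002],"twist":0,"grip":-1},{"xyz":[0.01,0,-0.002],"twist":0,"grip":-1},{"xyz":[0.02,0,-0.002],"twist":0,"grip":-1},{"xyz":[0.03,0,-0.002],"twist":0,"grip":-1},{"xyz":[0.04,0,-0.002],"twist":0,"grip":-1},{"xyz":[0.05,0,-0.002],"twist":0,"grip":-1},{"xyz":[0.054,0,-0.002],"twist":0,"grip":-1},{"xyz":[0.0545,0,-0.002],"twist":0,"grip":-1},{"xyz":[0.0545,0,-0.002],"twist":0,"grip":-1},{"xyz":[0.0545,0,-0.002],"twist":0,"grip":-1}]}}

```text
time: 14.32
ee_pos: [0.5473, 0.3037, 0.0981]
tcp_rot: [[0.006, 0.026, 1.0], [0.001, 1.0, -0.026], [-1.0, 0.002, 0.006]]
wrist_force: [0.1, 0.1, -1.7]
grip_width: 0.0279
```

```bash
python3 st.py
```

```text
14.3167 [0.5473 0.3037 0.0981] F [ 0.0652  0.1224 -1.745 ] w 0.02792033543060512
[[ 0.0061  0.0265  0.9996]
 [ 0.0013  0.9996 -0.0265]
 [-1.      0.0015  0.0061]] [-0.5277  0.7166 -0.0411  1.691   0.0437  0.7289  0.9532]
```

No side load. I'll lower another 1.5 mm and release.

Emit:
{"op": "move_arm", "data": {"targets": [{"xyz":[0.001,-0.0005,0],"twist":0,"grip":-1},{"xyz":[0.0015,-0.0005,0],"twist":0,"grip":-1},{"xyz":[0.0015,-0.0005,0],"twist":0,"grip":-1},{"xyz":[0.0015,-0.0005,0],"twist":0,"grip":1},{"xyz":[0.0015,-0.0005,0],"twist":0,"grip":1},{"xyz":[0.0015,-0.0005,0],"twist":0,"grip":1},{"xyz":[0.0015,-0.0005,0],"twist":0,"grip":1},{"xyz":[0.0015,-0.0005,0],"twist":0,"grip":1},{"xyz":[0.0015,-0.0005,0],"twist":0,"grip":1},{"xyz":[0.0015,-0.0005,0],"twist":0,"grip":1},{"xyz":[0.0015,-0.0005,0],"twist":0,"grip":1}]}}

```text
time: 15.23
ee_pos: [0.5472, 0.3032, 0.0965]
tcp_rot: [[0.006, 0.026, 1.0], [0.001, 1.0, -0.026], [-1.0, 0.001, 0.006]]
wrist_force: [0.2, -1.3, 0.1]
grip_width: 0.0774
```

```bash
python3 st.py;  python3 - <<'E'
from h import *
s=get_image('side');save(0,cv2.resize(s['color'][100:190,180:280],None,fx=6,fy=6,interpolation=cv2.INTER_CUBIC),'s9')
E
```

```text
15.2333 [0.5472 0.3032 0.0965] F [ 0.2158 -1.2553  0.0637] w 0.0773968761180429
[[ 0.0061  0.0264  0.9996]
 [ 0.0013  0.9996 -0.0264]
 [-1.      0.0015  0.0061]] [-0.527   0.7184 -0.0411  1.6927  0.0439  0.7255  0.9536]
```

View pics/s9.png

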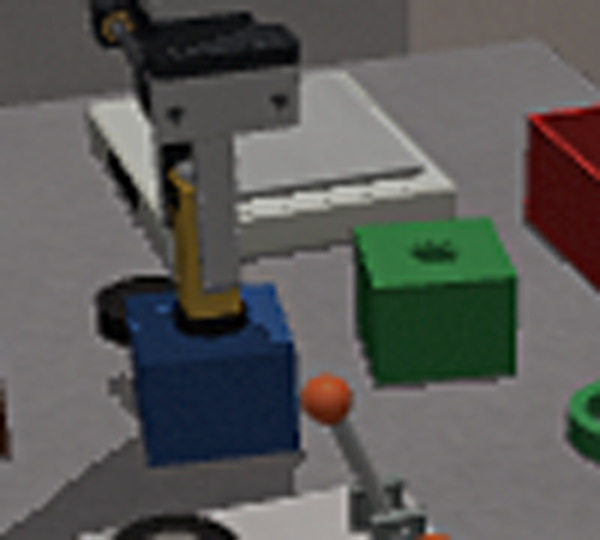

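The gauge is seated with its flange on the blue top at (210,320) in the crop, and the fingers are open. I'll lift clear and travel to the near side of the middle lever, closing the fingers on the way.

Emit:
{"op": "move_arm", "data": {"targets": [{"xyz":[0,0,0],"twist":0,"grip":1},{"xyz":[0,0,0],"twist":0,"grip":1},{"xyz":[0,0,0],"twist":0,"grip":1},{"xyz":[-0.03,0,0],"twist":0,"grip":1},{"xyz":[-0.065,0,0],"twist":0,"grip":1},{"xyz":[-0.1,0,0],"twist":0,"grip":1},{"xyz":[-0.14,0,0],"twist":0,"grip":1},{"xyz":[-0.14,0,0],"twist":0,"grip":1}]}}

```text
time: 15.95
ee_pos: [0.5505, 0.3055, 0.2448]
tcp_rot: [[0.018, 0.027, 0.999], [0.009, 1.0, -0.027], [-1.0, 0.009, 0.018]]
wrist_force: [0.5, 1.4, 0.1]
grip_width: 0.094
```

Emit:
{"op": "move_arm", "data": {"targets": [{"xyz":[0,-0.03,-0.003],"twist":0,"grip":-1},{"xyz":[0,-0.07,-0.007],"twist":0,"grip":-1},{"xyz":[0,-0.11,-0.011],"twist":0,"grip":-1},{"xyz":[0,-0.15,-0.015],"twist":0,"grip":-1},{"xyz":[0,-0.19,-0.02],"twist":0,"grip":-1},{"xyz":[0,-0.23,-0.023],"twist":0,"grip":-1},{"xyz":[0,-0.27,-0.027],"twist":0,"grip":-1},{"xyz":[0,-0.31,-0.03],"twist":0,"grip":-1},{"xyz":[0,-0.34,-0.033],"twist":0,"grip":-1},{"xyz":[0,-0.34,-0.033],"twist":0,"grip":-1},{"xyz":[0,-0.34,-0.033],"twist":0,"grip":-1},{"xyz":[0,-0.34,-0.033],"twist":0,"grip":-1},{"xyz":[0,-0.34,-0.033],"twist":0,"grip":-1},{"xyz":[0,-0.34,-0.033],"twist":0,"grip":-1},{"xyz":[0,-0.34,-0.033],"twist":0,"grip":-1},{"xyz":[0,-0.34,-0.033],"twist":0,"grip":-1}]}}

```text
time: 17.28
ee_pos: [0.5086, -0.0325, 0.241]
tcp_rot: [[0.018, 0.025, 1.0], [0.009, 1.0, -0.025], [-1.0, 0.009, 0.018]]
wrist_force: [-1.3, 0.2, 0.9]
grip_width: 0.0006
```

```bash
python3 st.py;  python3 - <<'E'
from h import *
s=get_image('side');save(0,cv2.resize(s['color'][90:250,170:310],None,fx=3.7,fy=3.7,interpolation=cv2.INTER_CUBIC),'s10')
t=get_image('top');save(0,cv2.resize(t['color'][170:250,140:300],None,fx=5,fy=5,interpolation=cv2.INTER_CUBIC),'t10')
E
```

```text
17.2833 [ 0.5086 -0.0325  0.241 ] F [-1.2911  0.226   0.9308] w 0.0006164917009460634
[[ 0.0182  0.0249  0.9995]
 [ 0.0089  0.9996 -0.025 ]
 [-0.9998  0.0094  0.018 ]] [ 0.0258  0.3749 -0.0141  1.8741 -0.0052  0.8746  1.5618]
```

View pics/s10.png

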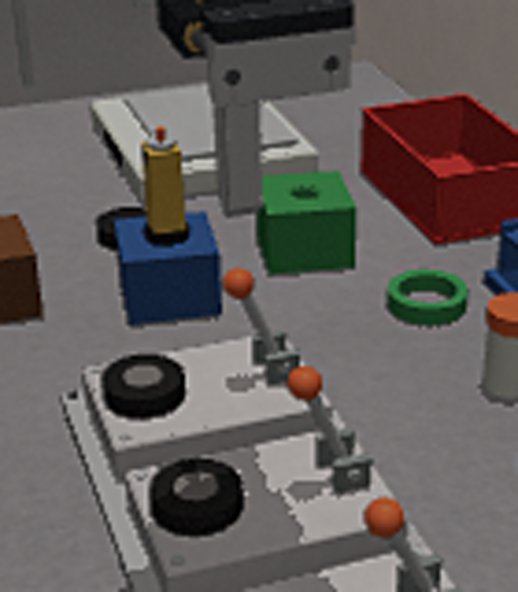

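View pics/t10.png

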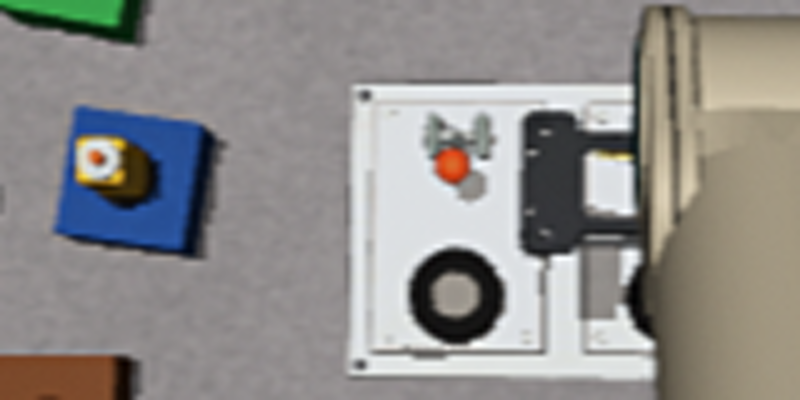

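The gauge stands upright and released in its stand, and the closed fingers hover over the middle station with the ball at (305,380) in the crop. Descending on the pad side of the ball.

Emit:
{"op": "move_arm", "data": {"targets": [{"xyz":[0.0,-0.004,-0.007],"twist":0,"grip":-1},{"xyz":[0.035,-0.004,-0.007],"twist":0,"grip":-1},{"xyz":[0.07,-0.004,-0.007],"twist":0,"grip":-1},{"xyz":[0.105,-0.004,-0.007],"twist":0,"grip":-1},{"xyz":[0.133,-0.004,-0.007],"twist":0,"grip":-1},{"xyz":[0.133,-0.004,-0.007],"twist":0,"grip":-1},{"xyz":[0.133,-0.004,-0.007],"twist":0,"grip":-1}]}}

```text
time: 17.97
ee_pos: [0.5026, -0.0358, 0.1073]
tcp_rot: [[0.015, 0.026, 1.0], [0.009, 1.0, -0.026], [-1.0, 0.009, 0.015]]
wrist_force: [0.1, -0.8, 0.6]
grip_width: 0.0005
```

```bash
python3 st.py;  python3 - <<'E'
from h import *
s=get_image('side');save(0,cv2.resize(s['color'][120:260,190:310],None,fx=4.2,fy=4.2,interpolation=cv2.INTER_CUBIC),'s11')
E
```

```text
17.9667 [ 0.5026 -0.0358  0.1073] F [ 0.068  -0.8161  0.5641] w 0.00046673192137487653
[[ 0.015   0.0258  0.9996]
 [ 0.0088  0.9996 -0.026 ]
 [-0.9998  0.0092  0.0147]] [ 0.0335  0.5629 -0.0165  2.0296 -0.0005  0.5344  1.565 ]
```

View pics/s11.png

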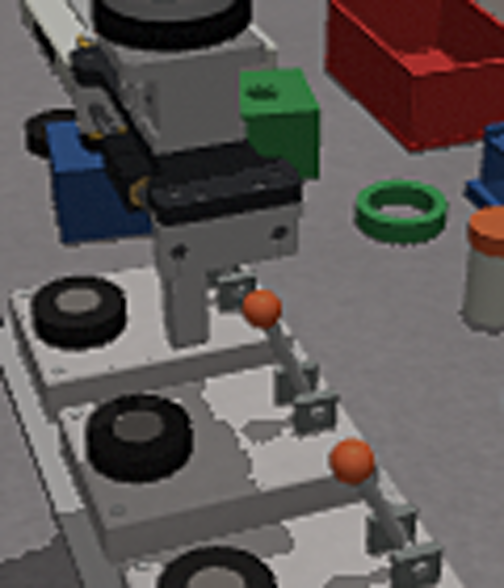

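The fingers are at crop (187,340), on the pad side of the middle ball at (262,308). Pushing now.

Emit:
{"op": "move_arm", "data": {"targets": [{"xyz":[0,0,0.01],"twist":0,"grip":-1},{"xyz":[0,0,0.018],"twist":0,"grip":-1},{"xyz":[0,0,0.025],"twist":0,"grip":-1},{"xyz":[0,0.001,0.032],"twist":0,"grip":-1},{"xyz":[0,0.001,0.039],"twist":0,"grip":-1},{"xyz":[0,0.001,0.046],"twist":0,"grip":-1},{"xyz":[0,0.002,0.053],"twist":0,"grip":-1},{"xyz":[0,0.002,0.06],"twist":0,"grip":-1},{"xyz":[0,0.002,0.066],"twist":0,"grip":-1},{"xyz":[0,0.002,0.072],"twist":0,"grip":-1},{"xyz":[0,0.002,0.076],"twist":0,"grip":-1},{"xyz":[0,0.002,0.076],"twist":0,"grip":-1},{"xyz":[0,0.002,0.076],"twist":0,"grip":-1}]}}

```text
time: 19.1
ee_pos: [0.5807, -0.0357, 0.1099]
tcp_rot: [[0.019, 0.026, 0.999], [0.009, 1.0, -0.026], [-1.0, 0.009, 0.019]]
wrist_force: [-0.9, -0.4, -1.7]
grip_width: 0.0005
```

```bash
python3 st.py;  python3 - <<'E'
from h import *
s=get_image('side');save(0,cv2.resize(s['color'][120:260,190:310],None,fx=4.2,fy=4.2,interpolation=cv2.INTER_CUBIC),'s12')
E
```

```text
19.1 [ 0.5807 -0.0357  0.1099] F [-0.8959 -0.3952 -1.6719] w 0.0004922247782066333
[[ 0.0194  0.0258  0.9995]
 [ 0.0088  0.9996 -0.0259]
 [-0.9998  0.0093  0.0192]] [ 0.0276  0.6426 -0.0133  1.8231 -0.0019  0.6567  1.5635]
```

View pics/s12.png

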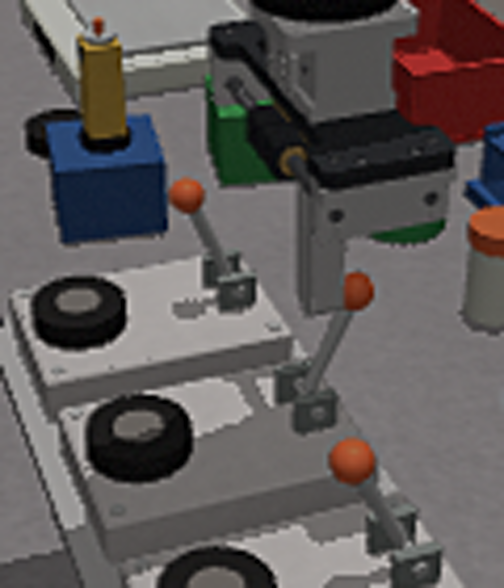

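The middle lever now leans away, with its ball at (356,290) in the crop. I'll push on gently to the stop.

Emit:
{"op": "move_arm", "data": {"targets": [{"xyz":[0,0,0.002],"twist":0,"grip":-1},{"xyz":[0,0,0.003],"twist":0,"grip":-1},{"xyz":[0,0,0.004],"twist":0,"grip":-1},{"xyz":[0,0,0.004],"twist":0,"grip":-1}]}}

```text
time: 19.48
ee_pos: [0.5842, -0.0358, 0.11]
tcp_rot: [[0.019, 0.026, 0.999], [0.009, 1.0, -0.026], [-1.0, 0.009, 0.018]]
wrist_force: [-2.0, -0.1, -2.5]
grip_width: 0.0004
```

Emit:
{"op": "move_arm", "data": {"targets": [{"xyz":[0,0,0.001],"twist":0,"grip":-1},{"xyz":[0,0,0.002],"twist":0,"grip":-1},{"xyz":[0,0,0.003],"twist":0,"grip":-1},{"xyz":[0,0,0.003],"twist":0,"grip":-1}]}}

```text
time: 19.82
ee_pos: [0.5864, -0.0359, 0.1098]
tcp_rot: [[0.017, 0.026, 1.0], [0.009, 1.0, -0.026], [-1.0, 0.009, 0.017]]
wrist_force: [-4.3, 0.5, -1.2]
grip_width: 0.0003
```

Emit:
{"op": "move_arm", "data": {"targets": [{"xyz":[0,0,0.001],"twist":0,"grip":-1},{"xyz":[0,0,0.002],"twist":0,"grip":-1},{"xyz":[0,0,0.002],"twist":0,"grip":-1}]}}

```text
time: 20.07
ee_pos: [0.5866, -0.0359, 0.1096]
tcp_rot: [[0.013, 0.026, 1.0], [0.009, 1.0, -0.026], [-1.0, 0.009, 0.013]]
wrist_force: [-6.7, 0.3, 1.3]
grip_width: 0.0004
```

The lever is at its stop: the tool moved only 0.2 mm while the force rose to 6.7 N. I'll back off towards the pad, then lift clear.

Emit:
{"op": "move_arm", "data": {"targets": [{"xyz":[0,0,-0.01],"twist":0,"grip":-1},{"xyz":[0,0,-0.03],"twist":0,"grip":-1},{"xyz":[-0.02,0,-0.05],"twist":0,"grip":-1},{"xyz":[-0.06,0,-0.06],"twist":0,"grip":-1},{"xyz":[-0.1,0,-0.08],"twist":0,"grip":-1},{"xyz":[-0.14,0,-0.1],"twist":0,"grip":-1},{"xyz":[-0.16,0,-0.12],"twist":0,"grip":-1},{"xyz":[-0.16,0,-0.12],"twist":0,"grip":-1},{"xyz":[-0.16,0,-0.12],"twist":0,"grip":-1},{"xyz":[-0.16,0,-0.12],"twist":0,"grip":-1},{"xyz":[-0.16,0,-0.12],"twist":0,"grip":-1}]}}

```text
time: 20.98
ee_pos: [0.4655, -0.0341, 0.2673]
tcp_rot: [[0.013, 0.026, 1.0], [0.009, 1.0, -0.026], [-1.0, 0.009, 0.013]]
wrist_force: [-0.1, 0.2, -0.4]
grip_width: 0.0002
```

```bash
python3 st.py;  python3 - <<'E'
from h import *
s=get_image('side');save(0,s['color'],'s13')
save(0,cv2.resize(s['color'][110:290,190:320],None,fx=3.3,fy=3.3,interpolation=cv2.INTER_CUBIC),'s14')
t=get_image('top');save(0,t['color'],'t13')
E
```

```text
20.9833 [ 0.4655 -0.0341  0.2673] F [-0.0788  0.1582 -0.4311] w 0.0001796050094684627
[[ 0.0131  0.0257  0.9996]
 [ 0.009   0.9996 -0.0259]
 [-0.9999  0.0093  0.0128]] [ 0.031   0.2831 -0.0136  1.9337 -0.0068  0.912   1.5672]
```

View pics/s13.png

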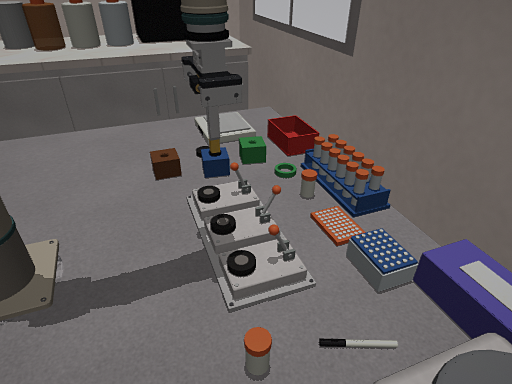

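View pics/s14.png

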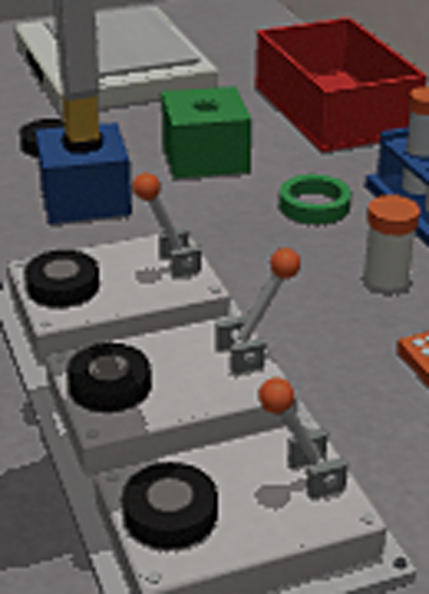

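View pics/t13.png

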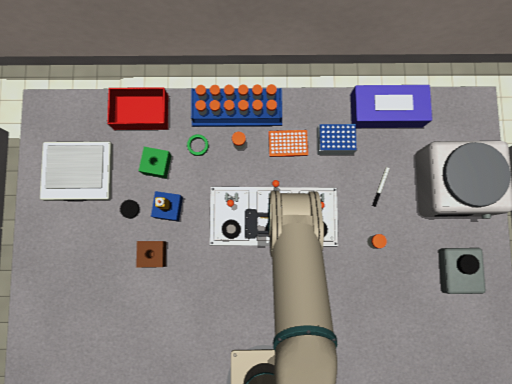

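The views show the middle lever leaning away (top view, ball at (276,184)), the other two levers unmoved, the gauge upright in the blue stand, and the bystanders where they started. The arm is clear of everything, so I'm handing in.

```bash
python3 -c "
from cell import finish_job
print(finish_job())"
```

```text
the job is handed in; nothing more can be done
None
```

The middle station has the perished pad. I put the gauge back in its stand and pushed the middle lever over to its stop. The job was handed in at about 21 s, and no verdict was reported.

- **Left pad:** it took about 9.7 N at roughly 1.2 N per mm of travel and did not visibly sink. That fits a sound pad, though it is a little softer than the 1.33–1.43 N/mm expected; I put this down to give in the grip.
- **Middle pad:** it took about 9.8 N at about 15–16 mm of total travel, roughly 0.6 N per mm, with the disc visibly sunk. I held it there for more than half a second.
- **Right pad:** I did not press it, because the middle pad was clearly the soft one.
- **Force readings:** all the loads come from the wrist sensor minus a free-hanging reading that varied between about -0.5 and -2.7 N. Each load is good to about 1 N.
- **Last checks:** the lever met its stop, with force rising to 6.7 N for only 0.2 mm of movement. The final pictures show the gauge upright and released in the blue stand, the other two levers still in service and the bystanders unmoved. The arm was clear of everything. No check failed.

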